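# Close the pantry reader's battery cover and read in the spice jars

### The job

Put the pantry reader back to work: hook the orange lip of the loose battery cover under the grey ledge of the recess in the console's sloping deck and swing its top edge down until it lies fully home, then press the green key fully down so that the red one pops up. Then stand every spice jar that is there upright inside a yellow ring of the reader, one to a ring, with its green sticker turned squarely to the dark scanner window, and when all are in place press the red key fully down again so that the green one pops up; last, stand the jars back on the cork mat. Leave the other kitchen things where they are.

Things in the scene. Friction and masses are not known exactly. Their poses are not given: they have to be found in the camera images.
- cover: Loose grey battery cover: plate 110 (x) x 90 (y) x 5 mm, 0.12 kg, flat on the worktop, grip block up. Origin: centre of its underside, z up. The -x end is the lip (last 12 mm orange), the +x end the top edge. A black grip block, 24 x 24 mm, sides along x and y, stands on it centred at x = +12 mm, y = 0, up to 33 mm above the underside. It goes into hatch with the same axis directions.
- cover_lip (a point): Middle of the lip's edge of the cover, at its underside (cover x = -55 mm).
- console: White console (fixed), 138 mm deep, 180 mm wide, its deck sloping up away from the robot, 45 mm high in front, 82 mm at the back; origin under its centre, x away from the robot. Recess (hatch) in its left part, a bank of two keys (red in front, green behind it) in its right part.
- hatch: Battery recess in the console's deck. Origin: centre of the recess floor; x up the slope, 0.26 rad above level; y left; z the floor's normal. Floor x -59 to 59, y -49 to 49 mm; rims at sides and top end 6 mm high. At the low end a grey ledge bar covers x -72 to -43 mm, underside 13, top 18 mm above the floor. The cover goes in lip first, tilted about 0.3 rad to the floor, lip 8 to 14 mm under the ledge.
- mat: Thin cork mat (fixed) in front of the reader, 90 mm (x) x 320 mm (y) x 2 mm, on which the jars start; origin under its centre, x away from the robot, y left.
- reader: Reader (fixed): grey tray 2 mm thick, 85 mm (x) x 260 mm (y), with three yellow printed rings; behind them a white scanner block 50 mm deep, 256 mm wide, 55 mm high, with a dark window in its face at x = +45 mm, looking to -x. Origin under the centre of the middle ring at worktop level; +x points from the rings to the window, z up.
- ring0 (a point): Centre of the left printed ring (inside diameter 72 mm) on the tray's top, 2 mm above the worktop; rings are 80 mm apart; they are flat prints.
- ring1 (a point): Centre of the middle printed ring (inside diameter 72 mm) on the tray's top, 2 mm above the worktop; rings are 80 mm apart; they are flat prints.
- ring2 (a point): Centre of the right printed ring (inside diameter 72 mm) on the tray's top, 2 mm above the worktop; rings are 80 mm apart; they are flat prints.
- jar0: Spice jar 0. 106 mm tall, red screw cap 45 mm across over its top 21 mm, 42 mm across below it, on a weighted black foot 60 mm across and 16 mm high; 0.36 kg. Origin: centre of its underside, z up, local +x points to the side with the green code sticker (a green stripe on the cap's top also runs from the centre to that side). May be absent (None).
- jar0_mark (a point): Middle of the green sticker of jar 0, 22.5 mm from its axis toward local +x, 50 mm above its underside.
- jar1: Spice jar 1. 106 mm tall, red screw cap 45 mm across over its top 21 mm, 42 mm across below it, on a weighted black foot 60 mm across and 16 mm high; 0.36 kg. Origin: centre of its underside, z up, local +x points to the side with the green code sticker (a green stripe on the cap's top also runs from the centre to that side). May be absent (None).
- jar1_mark (a point): Middle of the green sticker of jar 1, 22.5 mm from its axis toward local +x, 50 mm above its underside.
- jar2: Spice jar 2. 106 mm tall, red screw cap 45 mm across over its top 21 mm, 42 mm across below it, on a weighted black foot 60 mm across and 16 mm high; 0.36 kg. Origin: centre of its underside, z up, local +x points to the side with the green code sticker (a green stripe on the cap's top also runs from the centre to that side). May be absent (None).
- jar2_mark (a point): Middle of the green sticker of jar 2, 22.5 mm from its axis toward local +x, 50 mm above its underside.
- key_red (a joint): Travel of the red key (standby), the front (lower) one; 0 = up, 0.008 m = fully down. Cap 26 mm (along the slope) x 34 mm, centre at x = -20, y = -88 mm of hatch, top at z = 22 mm when up, 14 mm when down; moves along hatch z. Interlocked: pressing one key fully down (about 3 N) lifts the one that was down; a key stays as left. Red is down at the start.
- key_green (a joint): Travel of the green key (read), the back (higher) one; 0 = up, 0.008 m = fully down. Cap 26 mm (along the slope) x 34 mm, centre at x = +20, y = -88 mm of hatch, top at z = 22 mm when up, 14 mm when down; moves along hatch z. Interlocked: pressing one key fully down (about 3 N) lifts the one that was down; a key stays as left. Red is down at the start.
- crock: Bystander, not to be disturbed: white ceramic jar, 136 mm wide, with wooden spoons, about 320 mm tall in all, at the back; origin at the centre of its underside.
- oil: Bystander, not to be disturbed: clear glass bottle with a yellow cap, 61 mm wide, 268 mm tall, at the back; origin at the centre of its underside.
- mug: Bystander, not to be disturbed: red dotted mug, 97 mm tall, behind the sink; origin at the centre of its underside.
- tin: Bystander, not to be disturbed: flat food tin, 86 mm across, 40 mm tall, left of the console; origin at the centre of its underside.
- tea_box: Bystander, not to be disturbed: dark cardboard box, 136 x 68 x 69 mm, at the right; origin at the centre of its underside.
- glass: Bystander, not to be disturbed: empty drinking glass, 81 mm across, 91 mm tall, at the right; origin at the centre of its underside.
There are look-alikes about, which are no part of the job. Leave any turquoise look-alike of the cover alone.

How it is judged:
On the way, in this order (a step that is already met when the one before it is completed fails the run):
1. the battery cover lies fully home in its recess, lip under the ledge (z of cover_lip in the frame of hatch between -0.003 and 0.003 m and z of cover in the frame of hatch below 0.002 m and x of cover_lip in the frame of hatch between -0.063 and -0.046 m and distance between cover_lip and hatch below 0.0635 m), for 0.2 s.
2. the green key is down, the red one is up, the cover still home (all of step 1 and value of joint key_red below 0.0015 m and value of joint key_green above 0.0065 m), for 0.2 s.
3. with the green key down, every jar present stands in a ring within 12 mm of its centre, sticker to the window within 0.26 rad ((horizontal distance between jar0 and ring0 below 0.012 m or horizontal distance between jar0 and ring1 below 0.012 m or horizontal distance between jar0 and ring2 below 0.012 m) and x of each of jar0_mark, jar1_mark, jar2_mark in the frame of reader above 0.004 m and angle between the x axis of each of jar0, jar1, jar2 and the x axis of reader, either way round below 0.26 rad and angle between each of jar0, jar1, jar2's own z axis and vertical below 0.1 rad and height (world z) of jar0 between 0.001 and 0.006 m and (horizontal distance between jar1 and ring0 below 0.012 m or horizontal distance between jar1 and ring1 below 0.012 m or horizontal distance between jar1 and ring2 below 0.012 m) and height (world z) of jar1 between 0.001 and 0.006 m and (horizontal distance between jar2 and ring0 below 0.012 m or horizontal distance between jar2 and ring1 below 0.012 m or horizontal distance between jar2 and ring2 below 0.012 m) and height (world z) of jar2 between 0.001 and 0.006 m and value of joint key_red below 0.0015 m and value of joint key_green above 0.0065 m), for 0.2 s.
4. the red key is down again, the green one is up, jars still in place ((horizontal distance between jar0 and ring0 below 0.012 m or horizontal distance between jar0 and ring1 below 0.012 m or horizontal distance between jar0 and ring2 below 0.012 m) and x of each of jar0_mark, jar1_mark, jar2_mark in the frame of reader above 0.004 m and angle between the x axis of each of jar0, jar1, jar2 and the x axis of reader, either way round below 0.26 rad and angle between each of jar0, jar1, jar2's own z axis and vertical below 0.1 rad and height (world z) of jar0 between 0.001 and 0.006 m and (horizontal distance between jar1 and ring0 below 0.012 m or horizontal distance between jar1 and ring1 below 0.012 m or horizontal distance between jar1 and ring2 below 0.012 m) and height (world z) of jar1 between 0.001 and 0.006 m and (horizontal distance between jar2 and ring0 below 0.012 m or horizontal distance between jar2 and ring1 below 0.012 m or horizontal distance between jar2 and ring2 below 0.012 m) and height (world z) of jar2 between 0.001 and 0.006 m and value of joint key_red above 0.0065 m and value of joint key_green below 0.0015 m), for 0.2 s.
At the end, for the whole second after the job is handed in: Cover on the recess floor (lip within 3 mm, middle within 2 mm), lip under the ledge; red key 6.5 mm or more down, green within 1.5 mm of up; every jar present stands upright and at rest on the cork mat, its axis over the mat (all of step 1 and value of joint key_red above 0.0065 m and value of joint key_green below 0.0015 m and x of jar0 in the frame of mat between -0.045 and 0.045 m and y of jar0 in the frame of mat between -0.16 and 0.16 m and angle between each of jar0, jar1, jar2's own z axis and vertical below 0.1 rad and height (world z) of jar0 between 0.001 and 0.006 m and x of jar1 in the frame of mat between -0.045 and 0.045 m and y of jar1 in the frame of mat between -0.16 and 0.16 m and height (world z) of jar1 between 0.001 and 0.006 m and x of jar2 in the frame of mat between -0.045 and 0.045 m and y of jar2 in the frame of mat between -0.16 and 0.16 m and height (world z) of jar2 between 0.001 and 0.006 m and linear speed of each of jar0, jar1, jar2 below 0.02 m/s); the robot touches nothing.
It fails at once if a bystander is disturbed (moved more than 40 mm) (distance of any of crock, oil, mug, tin, tea_box, glass from where it was at the start of the episode above 0.04 m).
Of jar0, jar1, jar2 only 2 to 3 are there at a start; the rules pass over those that are not, and their reading is None.
At some moment in a run one of jar0, jar1, jar2 may be knocked a few centimetres aside while the robot is not near it.
It also fails if it takes over 208 s, if anything falls off the work surface, if the arm or the gripper's body presses on something with over 40 N, if the wrist force passes 120 N, or if a joint passes its speed limit or range.

### The arm

A 6-joint arm with a two-finger parallel gripper is mounted at the origin on a cart in front of the work surface, level with it; the furniture and walls round the work are solid. World frame = base frame: x ahead of the robot, y to its left, z up, the work surface at z = 0. Lengths are in m, angles in rad, forces in N, time in s.
With the tool pointing down it reaches from about 0.35 to 0.725 m from the base axis. Payload 6 kg.
Tool frame: the origin (TCP) lies midway between the tips of the shut fingers; the grasp point (between the pads) lies 19 mm behind it (robot.grip_depth is the distance from the TCP to the grasp point, in m); z points along the fingers, y is the line along which they close (so a half turn about z gives the same grasp; the last joint's range is limited). The gripper opens to 85 mm and grips with 20 to 120 N. Pads are 22 mm wide; open, the fingers measure 114 mm over their backs; the gripper's body (76 mm by 85 mm) begins 54 mm behind the grasp point. The pads swing forward as they close: fully open they stand 13 mm farther back than shut.
Start: joints at [1.61, 0.04, 0.085, 0, -1.615, -0.334], TCP at [0.174, 0.574, 0.195] pointing down, gripper open.
Joint ranges: [-2.56, 2.56], [-1.29, 2.01], [-1.08, 1.49], [-3.29, 1.98], [-2.81, -0.18], [-2.99, 2.99]. Speed limits (rad/s): [2.57, 2.57, 3.01, 3.14, 3.14, 3.14].

### API

Orientations are given as a rotation vector (axis times angle).
In Python, from plant import robot gives the robot as it stands. Calls block until the motion is done:
- robot.goto(position, orientation): joint-space move of the TCP to a pose.
- robot.servo_line(position, rotation=None, feed=0.15, contact_N=None): straight line of the TCP; rotation=None keeps the orientation; feed is the mean speed in m/s. With contact_N (N) it stops when the force on the tool has changed by that much, and returns True; else False.
- robot.set_joints(angles): joint-space move.
- robot.set_gripper(opening, newtons=None): finger opening in m; newtons is the grip in N (None keeps the last); returns when the fingers have stopped.
- robot.dwell(seconds).
- robot.solve_ik(position, orientation): joint angles nearest the present ones, or None.
- robot.get_obs(): the state.
- robot.snapshot(name): name is "scene" or "top" or "wrist"; returns (picture, depth): 384x512x3 uint8, red, green, blue; 384x512 float32, m along the optical axis (not along the pixel's ray), 0 where there is no reading.
- robot.camera_model(name): a dict with "fx", "fy", "cx", "cy" (pixels), "world_from_camera" (4x4, takes a point from camera to world coordinates); the wrist camera has in their place "T_tool_cam" (4x4, takes a point from camera to tool coordinates, whose origin is the TCP and whose axes are the flange's). Camera axes: x right, y up, looking along -z (the intrinsics and any distortion apply to the point x, -y, -z); pixel columns grow to the right and rows downward; lengths in m; the calibration is good to about 2 mm. A picture is of the moment at which its call begins: read the wrist's pose just before it. camera_model takes no time and is no camera call.
A pose or a line that the arm cannot do raises robot.MotionError and nothing moves.
- robot.close_job(): hands the job in; it is judged then, once.
Trained networks look in the newest picture that a camera, given by its name, has taken for a name from the list of things; names that differ only in an ending like _2 or _b are one class to them, and where a whole thing is asked for, a point or a joint stands for the part that bears it (a point fixed in the world has none). Each returns a list of dicts, best first, with "p" (0 to 1); they miss things now and then, are a little off and sometimes report something else, mostly with a low value. They report only what shows in the picture. A call takes as long as a camera call. They do not tell look-alikes from the thing itself.
- robot.find_in(target, camera): "extent" ([left, top, right, bottom] in pixels, round what is visible of it).
The state is a dict: "time_s": time; "q": joint angles; "joint_velocities": joint speeds; "tau": joint torques, N m; "position": TCP position; "tool_rot": TCP orientation; "ft_force": force on the tool from outside, world axes, zero at the start; "ft_torque": the same for the moment, N m; "width": finger opening in m; "finger_force": force on a finger pad.
Only numpy, scipy, OpenCV 4.12 (cv2) and the standard library are available. Lean on these libraries where they do the work, as an engineer would, in place of code of your own. Each camera call takes 0.05 s, during which the arm holds its last target. There are 200 camera calls.

## Working session

There is one attempt and no reset: what is moved stays moved. The work goes in short steps, each a Python script; the robot and the scene stay as the last script left them, time stands still between calls to the robot, and variables do not carry over. Pictures are saved under pics/ and viewed, at most 14 in all, crops included, and the job is handed in when it is done.

```bash
ls; mkdir -p pics; python3 - <<'E'
from plant import robot
import cv2,numpy as np
for n in ("scene","top"):
    im,d=robot.snapshot(n); cv2.imwrite(f"pics/{n}0.png",im[:,:,::-1]); np.savez(f"pics/{n}0.npz",im=im,d=d)
    m=robot.camera_model(n); print(n,{k:(np.round(v,3).tolist() if not isinstance(v,(str,type(None))) else v) for k,v in m.items()})
    for t in ["cover","console","hatch","mat","reader","jar0","key_red","tin"]:
        print(t,[(np.round(r["extent"]).tolist(),round(r["p"],2)) for r in robot.find_in(t,n)])
print(robot.camera_model("wrist"))
print(robot.get_obs())
E
```

```text
pics
scene {'fx': 458.565, 'fy': 458.565, 'cx': 250.209, 'cy': 192.473, 'world_from_camera': [[0.405, 0.595, -0.694, -0.689], [-0.914, 0.257, -0.313, -0.507], [-0.008, 0.761, 0.648, 1.153], [0.0, 0.0, 0.0, 1.0]]}
cover [([282.0, 268.0, 324.0, 299.0], 0.95), ([331.0, 226.0, 343.0, 254.0], 0.39)]
console [([277.0, 169.0, 340.0, 213.0], 0.7), ([211.0, 144.0, 264.0, 188.0], 0.58), ([277.0, 197.0, 290.0, 228.0], 0.24)]
hatch [([210.0, 144.0, 269.0, 180.0], 0.63), ([273.0, 164.0, 341.0, 215.0], 0.45), ([187.0, 148.0, 209.0, 172.0], 0.31)]
mat [([240.0, 206.0, 326.0, 239.0], 0.72)]
reader [([274.0, 196.0, 296.0, 231.0], 0.66), ([272.0, 164.0, 345.0, 214.0], 0.55)]
jar0 [([304.0, 204.0, 319.0, 234.0], 0.73), ([240.0, 188.0, 260.0, 220.0], 0.71), ([274.0, 197.0, 291.0, 231.0], 0.57)]
key_red [([275.0, 167.0, 343.0, 214.0], 0.59), ([247.0, 163.0, 256.0, 172.0], 0.56)]
tin [([186.0, 147.0, 207.0, 173.0], 0.6)]
top {'fx': 358.396, 'fy': 358.396, 'cx': 253.897, 'cy': 191.225, 'world_from_camera': [[0.004, 0.992, -0.125, 0.336], [-1.0, 0.0, -0.025, -0.003], [-0.025, 0.125, 0.992, 1.34], [0.0, 0.0,
[... 960 characters left out ...]
   1.00000000e+00]])}
{'time_s': 0.9, 'q': array([ 1.60971326e+00,  4.01654150e-02,  8.47894946e-02,  4.41118347e-05,
       -1.61554202e+00, -3.33654722e-01]), 'joint_velocities': array([ 0.00069517,  0.0003953 , -0.00068749,  0.00084507, -0.00130658,
       -0.00047373]), 'tau': array([-1.24079048e-03, -3.67927086e+01,  3.47442305e+01,  6.93333417e+00,
       -1.14326322e-03,  7.85874704e-06]), 'position': array([0.17431312, 0.57407865, 0.19508369]), 'tool_rot': array([ 3.10742984e+00, -4.61285792e-01,  1.03400987e-04]), 'ft_force': array([-0.6604813 ,  0.86851876, -0.16808037]), 'ft_torque': array([ 0.01029645, -0.04426177,  0.04082687]), 'finger_force': 0.0, 'width': 0.08543620968403663}
```

```bash
python3 - <<'E'
import cv2
im=cv2.imread("pics/top0.png"); cv2.imwrite("pics/top0c.png",cv2.resize(im[110:310,150:410],None,fx=3,fy=3,interpolation=cv2.INTER_CUBIC))
E
```

```text
(no output)
```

View pics/top0c.png

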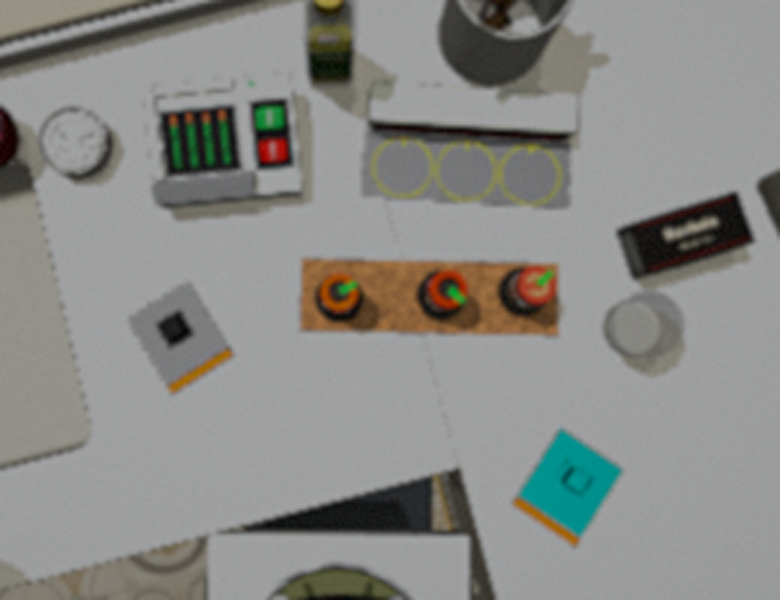

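View pics/scene0.png

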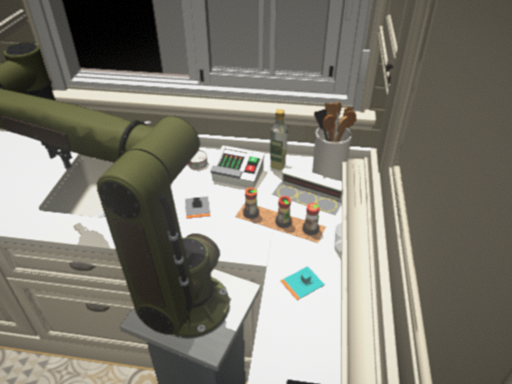

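The top picture shows the grey cover at about (210,223), its orange lip towards lower right; the console at (222,157) with the red key at (241,160) and the green key at (240,149). Rings are at about (284,166), (305,167) and (327,168), and there are three jars on the mat. The turquoise look-alike is at (340,272).

```bash
cat > h.py <<'E'
import numpy as np, cv2
from scipy.spatial.transform import Rotation as R
from plant import robot
def Ttool():
    o=robot.get_obs(); T=np.eye(4); T[:3,:3]=R.from_rotvec(o["tool_rot"]).as_matrix(); T[:3,3]=o["position"]; return T
def cloud(name,im_d=None):
    m=robot.camera_model(name)
    T=Ttool()@m["T_tool_cam"] if name=="wrist" else m["world_from_camera"]
    im,d=im_d if im_d else robot.snapshot(name)
    v,u=np.mgrid[:384,:512]
    P=np.stack([(u-m["cx"])/m["fx"]*d,-(v-m["cy"])/m["fy"]*d,-d],-1)@T[:3,:3].T+T[:3,3]
    P[d==0]=np.nan
    return im,P
def hsv(im): return cv2.cvtColor(im,cv2.COLOR_RGB2HSV)
def down(yaw):  # tool z down, tool x axis along heading yaw
    c,s=np.cos(yaw),np.sin(yaw)
    return R.from_matrix(np.array([[c,s,0],[s,-c,0],[0,0,-1]])).as_rotvec()
def save(im,n): cv2.imwrite(f"pics/{n}.png",im[:,:,::-1])
E
python3 - <<'E'
from h import *
z=np.load("pics/top0.npz"); im,P=cloud("top",(z["im"],z["d"]))
for n,u,v in [("cover blk",208,219),("cover",215,228),("hatch",217,156),("red",241,160),("green",240,149),("r0",284,166),("r1",305,167),("r2",327,168),("j0",263,208),("j1",297,207),("j2",327,206),("mat",280,215),("matTL",252,198),("matBR",334,220),("tableL",240,230),("oil",260,125),("crock",320,130),("tin",175,158),("glass",363,220)]:
    print(n,np.round(P[v,u],3))
print(robot.get_obs()["q"])
for p,y in [((.45,.16,.25),0),((.5,.12,.32),0),((.5,-.12,.32),0)]:
    for yy in (0,np.pi): 
        q=robot.solve_ik(p,down(yy)); print(p,yy,None if q is None else np.round(q,2))
E
```

```text
cover blk [0.398 0.197 0.035]
cover [ 0.366  0.176 -0.002]
hatch [0.627 0.166 0.056]
red [0.61  0.077 0.066]
green [0.646 0.079 0.085]
r0 [ 0.6   -0.083  0.005]
r1 [ 0.596 -0.162  0.002]
r2 [ 0.592 -0.244  0.006]
j0 [ 0.432 -0.003  0.111]
j1 [ 0.436 -0.12   0.108]
j2 [ 0.439 -0.222  0.111]
mat [ 0.415 -0.067 -0.002]
matTL [0.478 0.038 0.006]
matBR [ 0.396 -0.265  0.008]
tableL [0.359 0.082 0.002]
oil [0.705 0.007 0.179]
crock [ 0.706 -0.203  0.114]
tin [0.625 0.326 0.034]
glass [ 0.396 -0.37   0.012]
[ 1.60971326e+00  4.01654150e-02  8.47894946e-02  4.41118347e-05
 -1.61554202e+00 -3.33654722e-01]
(0.45, 0.16, 0.25) 0 [ 0.77 -0.27 -0.1   0.   -1.74  0.81]
(0.45, 0.16, 0.25) 3.141592653589793 [ 0.77 -0.27 -0.1   0.   -1.74 -2.34]
(0.5, 0.12, 0.32) 0 [ 0.63 -0.14  0.14  0.   -1.85  0.94]
(0.5, 0.12, 0.32) 3.141592653589793 [ 0.63 -0.14  0.14  0.   -1.85 -2.2 ]
(0.5, -0.12, 0.32) 0 [ 0.16 -0.14  0.14  0.   -1.85  1.41]
(0.5, -0.12, 0.32) 3.141592653589793 [ 0.16 -0.14  0.14  0.   -1.85 -1.73]
```

```bash
python3 - <<'E'
from h import *
for i,p in enumerate([(.5,.15,.26),(.5,-.13,.26)]):
    robot.goto(p,down(0)); robot.dwell(.2)
    im,P=cloud("wrist"); save(im,f"w{i}"); np.savez(f"pics/w{i}.npz",im=im,P=P)
print(robot.get_obs()["time_s"])
E
```

```text
4.425
```

View pics/w0.png

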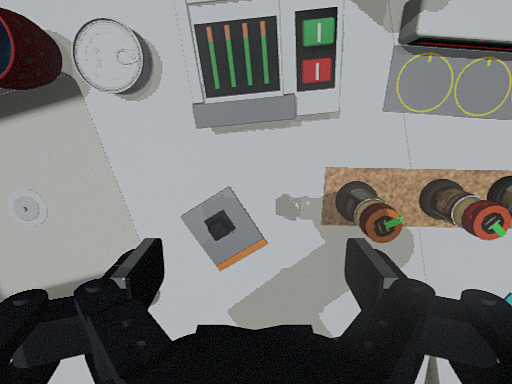

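View pics/w1.png

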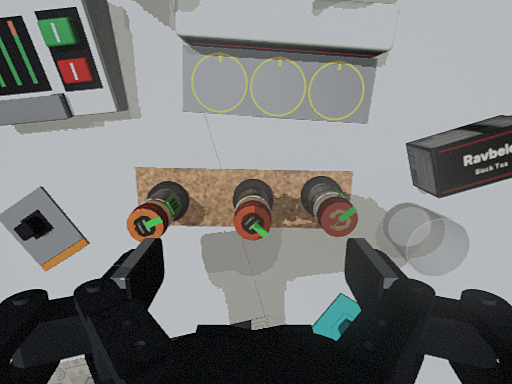

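w0: cover plate corners at about (181,216), (229,187), (267,241) and (219,270), grip block (220,226), ledge (194–297, 96–128), green key (318,32), red key (317,70). w1: rings at (219,83), (278,88) and (336,91), jar caps at (147,222), (253,221) and (336,216). The stripes point roughly right, down-right and up-right.

```bash
cat > m.py <<'E'
from h import *
def cov(im,P,roi):
    H=hsv(im); M=np.zeros(im.shape[:2],bool); a,b,c,d=roi; M[b:d,a:c]=1
    z=P[...,2]
    org=M&(H[...,0]>8)&(H[...,0]<22)&(H[...,1]>150)
    pl=M&(((H[...,1]<60)&(H[...,2]>70)&(H[...,2]<175))|org)
    blk=M&(z>.025)&(z<.045)
    return org,pl,blk
if __name__=="__main__":
    z=np.load("pics/w0.npz"); im,P=z["im"],z["P"]; H=hsv(im)
    org,pl,blk=cov(im,P,(175,180,275,275))
    print("org",org.sum(),np.nanmedian(P[org],0).round(4),"blk",blk.sum(),np.nanmean(P[blk],0).round(4),"plate z",np.nanmedian(P[pl][:,2]),pl.sum())
    # project each plate px on z=.005 plane robustly: use P directly
    X=P[pl][:,:2]; X=X[np.isfinite(X).all(1)].astype(np.float32)
    print("rect",cv2.minAreaRect(X))
    bx=P[blk][:,:2].astype(np.float32); print("blk rect",cv2.minAreaRect(bx))
    o=P[org][:,:2].astype(np.float32); print("org rect",cv2.minAreaRect(o))
    V=np.cov((P[org][:,:2]-np.mean(P[org][:,:2],0)).T); print("org dir",np.linalg.eigh(V)[1][:,1])
    def roi(a,b,c,d):
        M=np.zeros((384,512),bool); M[b:d,a:c]=1; return M
    red=roi(296,50,345,90)&((H[...,0]<6)|(H[...,0]>174))&(H[...,1]>120)&(H[...,2]>120)
    gr=roi(296,10,345,50)&(H[...,0]>50)&(H[...,0]<85)&(H[...,1]>100)
    for n,m in (("red",red),("green",gr)):
        Q=P[m]; print(n,m.sum(),np.nanmean(Q,0).round(4),cv2.minAreaRect(Q[:,:2].astype(np.float32)))
    led=roi(185,85,305,135)&(H[...,1]<60)&(H[...,2]<170)&(H[...,2]>70)&(P[...,2]>.03)
    Q=P[led]; print("ledge",led.sum(),np.nanmean(Q,0).round(4),cv2.minAreaRect(Q[:,:2].astype(np.float32)))
    # deck plane
    z=np.load("pics/w1.npz"); im,P=z["im"],z["P"]; H=hsv(im)
    yel=roi(180,45,380,125)&(H[...,0]>20)&(H[...,0]<35)&(H[...,1]>90)
    n,L,S,C=cv2.connectedComponentsWithStats(yel.astype(np.uint8),connectivity=8)
    for i in range(1,n):
        if S[i,4]>60:
            Q=P[L==i]; print("ring",S[i,4],cv2.minEnclosingCircle(Q[:,:2].astype(np.float32)),np.median(Q[:,2]))
    for n,r in (("a",(120,195,180,245)),("b",(225,195,280,245)),("c",(310,190,365,240))):
        m=roi(*r)&(P[...,2]>.098); Q=P[m]; g=m&(H[...,0]>45)&(H[...,0]<75)&(H[...,1]>120)
        c,_=cv2.minEnclosingCircle(Q[:,:2].astype(np.float32)); G=P[g][:,:2].mean(0)
        print(n,m.sum(),Q.mean(0).round(4),np.round(c,4),_,"green",g.sum(),G.round(4),"yaw",np.arctan2(*(G-c)[::-1]))
    win=roi(180,36,395,56)&(P[...,2]>.01)&(P[...,2]<.05); Q=P[win][:,:2]
    print("win",win.sum(),np.polyfit(Q[:,1],Q[:,0],1),Q.mean(0))
    mat=roi(120,160,365,235)&(H[...,0]>5)&(H[...,0]<22)&(H[...,1]>60)&(P[...,2]<.01); Q=P[mat][:,:2]
    print("mat",cv2.minAreaRect(Q.astype(np.float32)))
E
python3 m.py
```

```text
org 316 [0.3459 0.1726 0.0049] blk 274 [0.3992 0.2022 0.032 ] plate z 0.004820693194160203 3432
rect ((0.38613101840019226, 0.19671356678009033), (0.11352157592773438, 0.09464852511882782), 32.45287322998047)
blk rect ((0.39806899428367615, 0.2021614909172058), (0.02436029724776745, 0.023784292861819267), 34.05038833618164)
org rect ((0.347517728805542, 0.17093297839164734), (0.011416157707571983, 0.08771054446697235), 31.99578285217285)
org dir [-0.53170172  0.84693169]
red 573 [0.6108 0.0792 0.066 ] ((0.6107527017593384, 0.07898694276809692), (0.024330515414476395, 0.03213588148355484), 5.910957336425781)
green 791 [0.6469 0.0827 0.0835] ((0.6482319831848145, 0.08231230080127716), (0.02861160971224308, 0.03362450748682022), 5.635282039642334)
ledge 2773 [0.5667 0.1616 0.0591] ((0.575675904750824, 0.157187819480896), (0.050083670765161514, 0.13601548969745636), 5.511828899383545)
ring 233 ((0.6025430560112, -0.08094049990177155), 0.0383145846426487) nan
ring 127 ((0.6039998531341553, -0.16281327605247498), 0.0368274450302124) nan
ring 272 ((0.5920795202255249, -0.2409791350364685), 0.03832016885280609) nan
ring 109 ((0.5967657566070557, -0.16089947521686554), 0.03781997412443161) nan
a 1220 [ 0.4475 -0.0123  0.1311] [ 0.4654 -0.0373] 0.06771262735128403 green 122 [ 0.4412 -0.0118] yaw 2.328009716876957
b 1103 [ 0.4415 -0.1275  0.1075] [ 0.4403 -0.1275] 0.022269638255238533 green 108 [ 0.4318 -0.1353] yaw -2.4025853720362713
c 1182 [ 0.4479 -0.2255  0.1132] [ 0.4701 -0.2074] 0.055072616785764694 green 107 [ 0.4515 -0.2361] yaw -2.1441252247257827
win 1669 [0.06381628 0.65093473] [ 0.64076069 -0.15942709]
mat ((0.43743395805358887, -0.10355493426322937), (0.10462779551744461, 0.3415410816669464), 2.0404465198516846)
```

```bash
cat > geo.py <<'E'
from h import *
YC=.098
HO=np.array([.6247,.1691,.0574])
HR=(R.from_euler('z',YC)*R.from_euler('y',-.26)).as_matrix()
FL=np.diag([1.,-1,-1])
def cover_tool(lipx,lipz,tilt,y=0.,tx=.012,tz=.009):
    """TCP pose holding the cover, lip (underside) at hatch (lipx,y,lipz), tilt to the floor"""
    Rc=HR@R.from_euler('y',-tilt).as_matrix()
    p=HO+HR@np.array([lipx,y,lipz])+Rc@np.array([.055+tx,0,tz])
    return p,R.from_matrix(Rc@FL).as_rotvec()
def hatch_of(p): return HR.T@(np.asarray(p)-HO)
E
python3 - <<'E'
from geo import *
for a in [(-.036,.08,.3),(-.036,.0,.3),(-.054,.001,.3),(-.055,0,0)]:
    p,r=cover_tool(*a); q=robot.solve_ik(p,r); print(p.round(3),None if q is None else q.round(2))
b=np.array([.3975,.2025]); yaw=.56
robot.goto([*b,.15],down(yaw)); robot.set_gripper(.06,60); robot.dwell(.2)
im,P=cloud("wrist"); save(im,"g0")
blk=(P[...,2]>.024)&(P[...,2]<.042)&(np.hypot(P[...,0]-b[0],P[...,1]-b[1])<.03)
print(blk.sum(),cv2.minAreaRect(P[blk][:,:2].astype(np.float32)),np.nanmean(P[blk],0))
E
```

```text
[0.621 0.169 0.169] [ 0.76 -0.38 -0.58  0.41 -0.95  0.74]
[0.642 0.171 0.091] [ 0.72 -0.29 -0.67  0.46 -0.78  0.69]
[0.624 0.169 0.088] [ 0.74 -0.34 -0.71  0.47 -0.79  0.66]
[0.634 0.17  0.069] [ 0.65 -0.04 -0.3   0.15 -1.09  0.97]
559 ((0.39779725670814514, 0.2032209187746048), (0.02404581569135189, 0.02316596545279026), 32.545040130615234) [0.39870341 0.20344012 0.03207219]
```

View pics/g0.png

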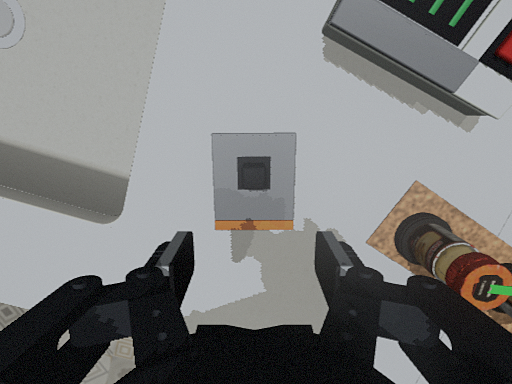

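The wrist picture shows the cover square to the gripper: block at (253,173), plate edges parallel to the image. I'll grasp it.

```bash
python3 - <<'E'
from geo import *
b=[.3980,.2033]; r=down(.565)
robot.servo_line([*b,.1],r); print(robot.servo_line([*b,.009],r,feed=.08,contact_N=8), robot.get_obs()["position"])
robot.set_gripper(0,60); o=robot.get_obs(); print(o["width"],o["finger_force"],o["position"])
robot.servo_line([*b,.16],r); o=robot.get_obs(); print(o["width"],o["ft_force"])
p,rr=cover_tool(-.036,.07,.3)
robot.goto(p+[-.03,0,.06],rr); robot.servo_line(p,rr,feed=.1)
robot.dwell(.2); im,P=cloud("wrist"); save(im,"g1"); im,P=cloud("scene"); save(cv2.resize(im[130:230,160:300],None,fx=5,fy=5),"g1s")
o=robot.get_obs(); print(o["width"],o["time_s"])
E
```

```text
False [0.39834814 0.20360164 0.00962689]
0.00017744058953290988 0.0 [0.39799631 0.20328229 0.00897971]
-3.371370441148168e-05 [ 0.25137327  0.44071365 -0.28535062]
-2.077725914816117e-05 11.8
```

View pics/g1.png

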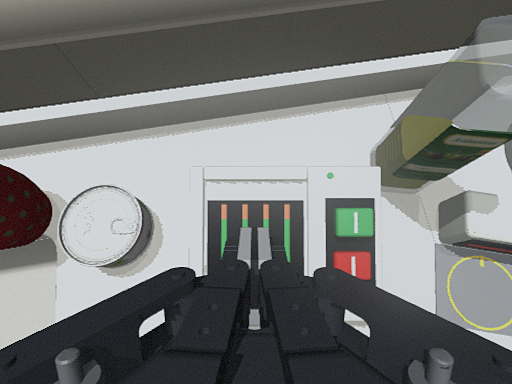

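The fingers shut on nothing: the view shows them closed and empty over the recess. I'll look at the cover again.

```bash
python3 - <<'E'
from geo import *
b=np.array([.3980,.2033])
robot.goto([.45,.19,.22],down(.3));robot.set_gripper(.06,60)
robot.goto([*b,.15],down(.565)); robot.dwell(.2)
im,P=cloud("wrist"); save(im,"g2")
blk=(P[...,2]>.024)&(P[...,2]<.042)&(np.hypot(P[...,0]-b[0],P[...,1]-b[1])<.06)
print(blk.sum(),cv2.minAreaRect(P[blk][:,:2].astype(np.float32)),np.nanmean(P[blk],0))
print(Ttool().round(4), robot.find_in("cover","wrist"))
E
```

```text
547 ((0.3986494839191437, 0.2028728723526001), (0.023371145129203796, 0.023283889517188072), 31.766246795654297) [0.39900975 0.20355338 0.03207478]
[[ 8.453e-01  5.344e-01  1.100e-03  3.988e-01]
 [ 5.344e-01 -8.453e-01  1.000e-03  2.035e-01]
 [ 1.500e-03 -2.000e-04 -1.000e+00  1.510e-01]
 [ 0.000e+00  0.000e+00  0.000e+00  1.000e+00]] [{'extent': [212.2, 135.9, 295.6, 231.2], 'p': 0.88}]
```

View pics/g2.png

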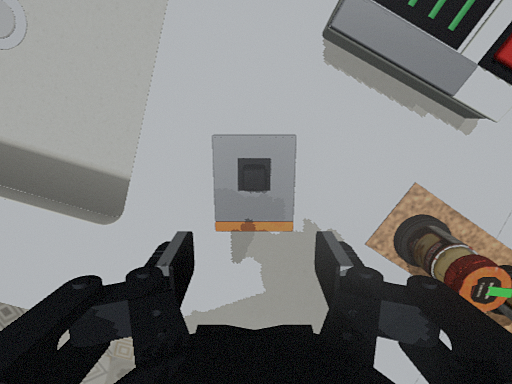

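The cover hasn't moved: its block is still at (253,174). I'll go down again and watch from the wrist camera while closing.

```bash
python3 - <<'E'
from geo import *
b=[.3985,.2032]; r=down(.562)
robot.servo_line([*b,.1],r); robot.servo_line([*b,.009],r,feed=.08,contact_N=8); robot.dwell(.2)
im,P=cloud("wrist"); a=im[150:350,130:380].copy(); print(robot.get_obs()["position"])
for w in (.035,.026,.018):
    robot.set_gripper(w,60); o=robot.get_obs(); print(w,o["width"],o["finger_force"],o["ft_force"].round(1))
im,P=cloud("wrist"); c=im[150:350,130:380]
save(cv2.resize(np.hstack([a,c]),None,fx=1.6,fy=1.6),"g3")
E
```

```text
[0.39863094 0.20333594 0.0092884 ]
0.035 0.0350522498171305 0.0 [-0.6  0.4 -0.4]
0.026 0.02599666778880251 0.0 [0.1 0.3 0.1]
0.018 0.017865794981953464 0.0 [ 0.3 -0.  -0.4]
```

View pics/g3.png

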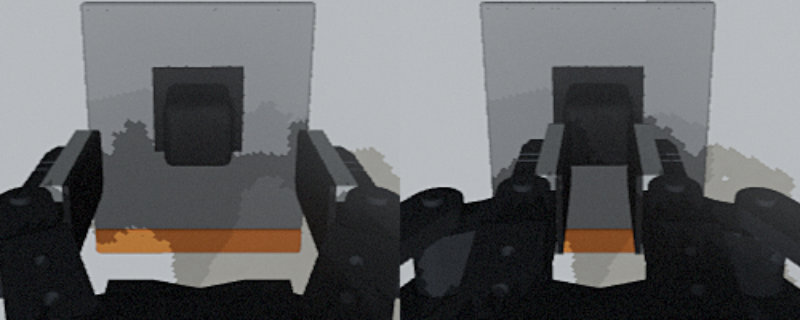

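Seen this way the pads stop level with or above the block and don't touch it, in crop rows 125–165. The depth image will give the real fingertip position in the tool frame.

```bash
python3 - <<'E'
from geo import *
im,d=robot.snapshot("wrist"); T=Ttool(); _,P=cloud("wrist",(im,d))
Q=(P-T[:3,3])@T[:3,:3]
for v in range(200,330,10):
    print(v,[(u,(1000*Q[v,u]).round().astype(int).tolist() if np.isfinite(Q[v,u,0]) else None) for u in (222,228,234,250,254)])
f=np.isfinite(Q[...,2])&(np.abs(Q[...,1])<.04)&(Q[...,2]<-.028)&(Q[...,0]>-.08); print(np.nanmax(Q[f],0),np.nanmin(Q[f],0))
E
```

```text
200 [(222, [12, -20, 5]), (228, [12, -16, 3]), (234, [12, -13, 4]), (250, [12, -2, 4]), (254, [12, 0, 4])]
210 [(222, [5, -20, 5]), (228, [5, -16, 4]), (234, [9, -12, -8]), (250, [12, -2, -16]), (254, [12, 0, -15])]
220 [(222, [-2, -21, 5]), (228, [-2, -17, 4]), (234, [8, -11, -23]), (250, [9, -2, -24]), (254, [9, 0, -23])]
230 [(222, [12, -15, -44]), (228, [11, -12, -43]), (234, [11, -9, -44]), (250, [3, -2, -23]), (254, [3, 0, -25])]
240 [(222, [11, -14, -55]), (228, [11, -11, -55]), (234, [11, -9, -55]), (250, [-3, -2, -23]), (254, [-3, 0, -23])]
250 [(222, [11, -13, -66]), (228, [11, -11, -65]), (234, [7, -9, -57]), (250, [-9, -2, -24]), (254, [-9, 0, -23])]
260 [(222, [11, -12, -74]), (228, [11, -10, -73]), (234, [3, -9, -58]), (250, [-30, -3, 5]), (254, [-30, 0, 5])]
270 [(222, [12, -11, -83]), (228, [7, -10, -74]), (234, [-1, -9, -59]), (250, [-38, -3, 5]), (254, [-38, 0, 5])]
280 [(222, [12, -10, -89]), (228, [2, -10, -73]), (234, [-6, -9, -60]), (250, [-45, -3, 4]), (254, [-45, 0, 4])]
290 [(222, [14, -10, -97]), (228, [-2, -10, -73]), (234, [-9, -9, -63]), (250, [-52, -3, 3]), (254, [-53, 0, 5])]
300 [(222, [13, -9, -101]), (228, [-7, -10, -73]), (234, [-60, -14, 3]), (250, [-61, -3, 4]), (254, [-60, 0, 3])]
310 [(222, [10, -9, -102]), (228, [-72, -19, 9]), (234, [-73, -14, 10]), (250, [-71, -3, 8]), (254, [-73, 0, 10])]
320 [(222, [8, -9, -104]), (228, [-81, -19, 9]), (234, [-81, -15, 10]), (250, [-80, -3, 9]), (254, [-81, 0, 9])]
[ 0.02183705  0.03999838 -0.03509179] [-0.01210939 -0.03999734 -0.1372403 ]
```

The fingertips really sit about 35 mm short of the reported TCP, centred sideways. I'll check this by touching the bare worktop with shut fingers.

```bash
python3 - <<'E'
from geo import *
o=robot.get_obs()["position"]; robot.servo_line([o[0],o[1],.1],None)
robot.set_gripper(0,60); r=down(.3)
robot.goto([.37,.09,.06],r); robot.dwell(.1)
f0=robot.get_obs()["ft_force"]
print(robot.servo_line([.37,.09,.005],r,feed=.03,contact_N=5),robot.get_obs()["position"],robot.get_obs()["ft_force"]-f0)
hit=robot.servo_line([.37,.09,-.045],r,feed=.02,contact_N=5);o=robot.get_obs(); print(hit,o["position"],o["ft_force"]-f0)
im,d=robot.snapshot("wrist"); T=Ttool(); _,P=cloud("wrist",(im,d)); Q=(P-T[:3,3])@T[:3,:3]
f=np.isfinite(Q[...,2])&(np.abs(Q[...,1])<.015)&(Q[...,0]>-.012)&(P[...,2]>-.02)&(np.abs(Q[...,0])<.012); print(np.sort(Q[f][:,2])[::-50][:12].round(4), np.nanmedian(P[150:170,200:300,2]))
robot.servo_line([.37,.09,.06],r)
E
```

```text
False [0.37004495 0.09004619 0.00512483] [0.30136605 0.20978725 1.48219711]
True [ 0.37000497  0.08990956 -0.03604869] [-1.45323398  0.50407141  4.67123172]
[-0.034  -0.0349 -0.0352 -0.0353 -0.0355 -0.0356 -0.0357 -0.0359 -0.036
 -0.0362 -0.0363 -0.0366] -0.00047430028375293476
```

Confirmed: with the tips on the worktop the reported TCP z is −0.036, so the fingers end 35.5 mm before it. I'll build that into the helpers.

```bash
cat >> h.py <<'E'
OFF=.0355  # true fingertips lie this far behind the reported TCP
def tcp(p,r): return np.asarray(p,float)+OFF*R.from_rotvec(r).as_matrix()[:,2]
def go(p,r): robot.goto(tcp(p,r),r)
def line(p,r,feed=.15,contact=None): return robot.servo_line(tcp(p,r),r,feed=feed,contact_N=contact)
def tip(): T=Ttool(); return T[:3,3]-OFF*T[:3,2]
E
python3 - <<'E'
from geo import *
b=[.3985,.2032]; r=down(.562)
robot.set_gripper(.06,60); go([*b,.1],r)
print(line([*b,.009],r,feed=.08,contact=8),tip())
robot.set_gripper(0,60); o=robot.get_obs(); print(o["width"],o["finger_force"])
line([*b,.15],r); o=robot.get_obs(); print(o["width"],o["ft_force"])
p,rr=cover_tool(-.036,.06,.3)
go(p+[-.03,0,.06],rr); line(p,rr,feed=.1)
robot.dwell(.2); im,P=cloud("wrist"); save(im,"g4"); np.savez("pics/g4.npz",im=im,P=P)
o=robot.get_obs(); print(o["width"],o["time_s"],o["q"].round(2))
org=(hsv(im)[...,0]>8)&(hsv(im)[...,0]<22)&(hsv(im)[...,1]>150)
E
```

```text
False [0.39884068 0.20352077 0.00962698]
0.022604428974423982 60.46149015426636
0.023140683094408677 [ 0.76021431 -0.79365904 -1.89027233]
0.0232279950991365 29.0833 [ 0.72 -0.3  -0.61  0.43 -0.83  0.72]
```

View pics/g4.png

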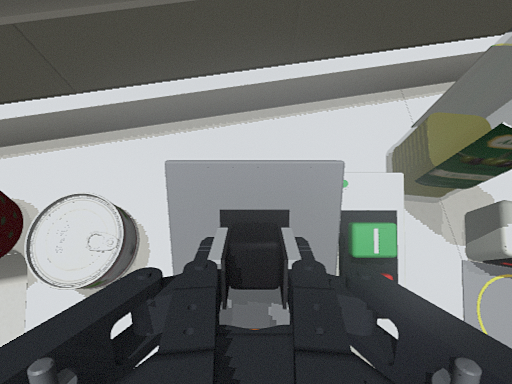

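The cover is held square (plate columns 166–344, top edge row 161). I'll check its tilt and top edge in the hatch frame, then hook it.

```bash
python3 - <<'E'
from geo import *
z=np.load("pics/g4.npz"); P=(z["P"]-HO)@HR
Q=P[165:205,170:340].reshape(-1,3); Q=Q[np.isfinite(Q).all(1)]
c=Q.mean(0); n=np.linalg.svd(Q-c)[2][2]; n*=np.sign(n[2]); print("normal",n,"tilt",np.arctan2(-n[0],n[2]),"c",c)
print("top edge row162",P[164,180:330:50], "L/R",P[190,168],P[190,340])
# expected top edge underside for lip(-.036,.06)
Rc=R.from_euler('y',-.3).as_matrix(); print("exp top-edge top",np.array([-.036,0,.06])+Rc@[.11,0,.005])
E
```

```text
normal [-2.97384797e-01 -3.76924017e-04  9.54757634e-01] tilt 0.30195237608738223 c [5.59028829e-02 5.65410091e-05 9.33420786e-02]
top edge row162 [[ 0.0660453   0.03704969  0.09557432]
 [ 0.06582882  0.01208192  0.09715244]
 [ 0.06600397 -0.01261434  0.09570477]] L/R [0.05325751 0.04379936 0.09238132] [ 0.05324469 -0.04334979  0.0918169 ]
exp top-edge top [0.06760941 0.         0.09728391]
```

```bash
python3 - <<'E'
from geo import *
TX=.012
def hook(x,z,t,feed=.05,contact=None):
    p,r=cover_tool(x,z,t); return line(p,r,feed,contact)
def rep(s):
    o=robot.get_obs(); Rc=R.from_rotvec(o["tool_rot"]).as_matrix()@FL; lip=tip()-Rc@[.067,0,.009]; print(s,"lip",hatch_of(lip).round(4),"w",round(o["width"],4),"f",o["ft_force"].round(1))
hook(-.034,.02,.3); rep("above")
h=hook(-.034,-.006,.3,feed=.02,contact=5); rep(h)
zl=hatch_of(tip()-(R.from_rotvec(robot.get_obs()["tool_rot"]).as_matrix()@FL)@[.067,0,.009])[2]
print("floor lip z",zl)
hook(-.034,zl+.002,.3); h=hook(-.053,zl+.002,.3,feed=.03,contact=10); rep(h)
im,P=cloud("wrist"); save(im,"g5"); print(robot.get_obs()["time_s"])
E
```

```text
above lip [-0.0337  0.0001  0.0204] w 0.0228 f [ 0.8 -1.1 -1.2]
True lip [-0.0337 -0.0001  0.0008] w 0.0228 f [-4.3  0.4  5.7]
floor lip z 0.0007737815094146712
False lip [-0.0529  0.0001  0.0029] w 0.0229 f [ 0.3  0.1 -1.3]
32.0417
```

View pics/g5.png

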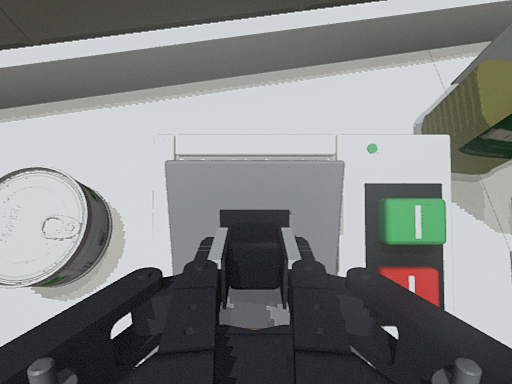

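Lip is under the ledge and the recess (columns 176–338) is centred on the cover (166–344, nearer to the camera). Swinging it down.

```bash
python3 - <<'E'
from geo import *
def rep(s):
    o=robot.get_obs(); Rc=R.from_rotvec(o["tool_rot"]).as_matrix()@FL; lip=tip()-Rc@[.067,0,.009]; print(s,"lip",hatch_of(lip).round(4),"w",round(o["width"],4),"f",o["ft_force"].round(1))
for t in np.arange(.25,.01,-.05):
    p,r=cover_tool(-.0535,.002,t); h=line(p,r,.04,12); rep((round(t,2),h))
    if h: break
else:
    p,r=cover_tool(-.0535,.0005,0.); h=line(p,r,.02,10); rep((0,h))
im,P=cloud("wrist"); save(im,"g6"); Q=(P-HO)@HR
Q=Q[np.isfinite(Q).all(2)]; m=(abs(Q[:,1])<.04)&(Q[:,0]>.03)&(Q[:,0]<.05)&(Q[:,2]<.03); print("plate z",np.percentile(Q[m][:,2],[10,50,90]))
E
```

```text
(np.float64(0.25), False) lip [-0.0525  0.0004  0.0024] w 0.0228 f [ 0.3  0.1 -1.5]
(np.float64(0.2), False) lip [-0.053   0.0001  0.002 ] w 0.0225 f [-0.5 -0.3 -1.3]
(np.float64(0.15), False) lip [-0.0533 -0.0001  0.0018] w 0.023 f [-0.1 -0.8 -2. ]
(np.float64(0.1), False) lip [-0.0533 -0.0001  0.0017] w 0.0225 f [-0.2 -0.4 -1.6]
(np.float64(0.05), False) lip [-0.0534 -0.0001  0.0016] w 0.0233 f [-0.2 -0.3 -1.5]
(0, True) lip [-0.0539 -0.0003  0.0011] w 0.0228 f [ 0.6 -0.7  3.6]
plate z [0.00449387 0.00526113 0.00605511]
```

```bash
cat >> geo.py <<'E'
HT=R.from_matrix(HR@FL).as_rotvec()
def hp(x,y,z): return HO+HR@np.array([x,y,z])
def press(x,y,ztop,zend,N):
    line(hp(x,y,ztop+.03),HT,.15); line(hp(x,y,ztop+.004),HT,.1)
    h=line(hp(x,y,zend),HT,.02,N); z=hatch_of(tip()).round(4); robot.dwell(.15); line(hp(x,y,ztop+.03),HT,.1); print("press",x,y,h,z)
E
python3 - <<'E'
from geo import *
robot.set_gripper(.045,60)
line(hp(.013,0,.08),HT,.1); robot.set_gripper(0,60)
press(.035,0,.005,-.002,8) if False else press(.013,0,.033,.029,8)
line(hp(.02,-.04,.08),HT); line(hp(.02,-.088,.06),HT)
press(.02,-.088,.022,.0115,12)
line(hp(-.06,-.06,.13),HT); robot.dwell(.1)
im,P=cloud("wrist"); save(im,"g7"); Q=(P-HO)@HR; H=hsv(im)
gr=(H[...,0]>50)&(H[...,0]<85)&(H[...,1]>100)&(abs(Q[...,1]+.088)<.02)&(abs(Q[...,0]-.02)<.025)
rd=((H[...,0]<6)|(H[...,0]>174))&(H[...,1]>120)&(abs(Q[...,1]+.088)<.02)&(abs(Q[...,0]+.02)<.025)
print("green",np.nanmedian(Q[gr],0),"red",np.nanmedian(Q[rd],0),robot.get_obs()["time_s"])
for x in (-.03,-.01,.045): 
    m=(abs(Q[...,0]-x)<.006)&(abs(abs(Q[...,1])-.03)<.01); print(x,np.nanmedian(Q[m][:,2]))
E
```

```text
press 0.013 0 True [0.0139 0.0002 0.0333]
press 0.02 -0.088 True [ 0.0208 -0.088   0.0143]
green [ 0.01996881 -0.08741398  0.01405074] red [-0.02006672 -0.08654856  0.02204934] 40.9333
-0.03 0.005296008042377008
-0.01 0.005298009147521461
0.045 0.00513259697933079
```

View pics/g7.png

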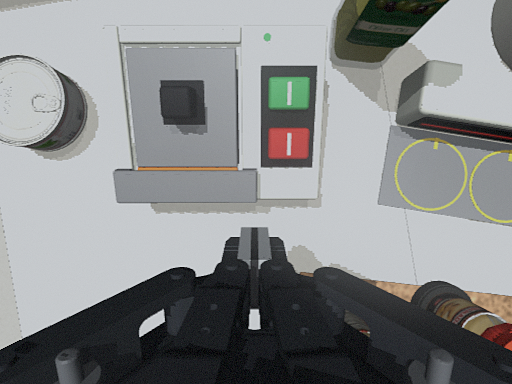

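The cover lies home (plate top 5.2 mm all over, lip under the ledge bar at row 170). The green key top is at 14 mm (down) and the red at 22 mm (up). Next are the jars: measure the rings and jars from close above.

```bash
cat > jars.py <<'E'
from geo import *
def wrap(a): return (a+np.pi)%(2*np.pi)-np.pi
def jar_meas(near,tol=.05):
    im,P=cloud("wrist"); H=hsv(im)
    m=(P[...,2]>.097)&(P[...,2]<.116)&(np.hypot(P[...,0]-near[0],P[...,1]-near[1])<tol)
    n,L,S,C=cv2.connectedComponentsWithStats(m.astype(np.uint8)); i=1+np.argmax(S[1:,4]); m=L==i
    Q=P[m][:,:2].astype(np.float32); c,rad=cv2.minEnclosingCircle(Q); med=(np.percentile(Q,1,0)+np.percentile(Q,99,0))/2
    g=m&(H[...,0]>45)&(H[...,0]<75)&(H[...,1]>120); G=P[g][:,:2].mean(0); c=np.array(med)
    X=P[g][:,:2]-G; d=np.linalg.eigh(np.cov(X.T))[1][:,1]; d*=np.sign(d@(G-c))
    y=np.arctan2(d[1],d[0]); y2=np.arctan2(*(G-c)[::-1])
    return c,y,y2,rad,np.nanmedian(P[m][:,2]),m.sum(),im
E
python3 - <<'E'
from jars import *
line(hp(-.06,-.06,.2),HT)
go([.52,-.15,.235],down(0)); robot.dwell(.2)
im,P=cloud("wrist"); save(im,"r0"); H=hsv(im)
yel=(H[...,0]>20)&(H[...,0]<35)&(H[...,1]>80)&(P[...,2]<.012)&(P[...,0]>.54)&(P[...,0]<.65)
X=P[yel][:,:2]
for c0 in [(.6016,-.0812),(.5965,-.161),(.5914,-.2408)]:
    c=np.array(c0)
    for it in range(8):
        Y=X[abs(np.hypot(*(X-c).T)-.037)<(.008 if it<4 else .003)]
        A=np.c_[2*Y,np.ones(len(Y))]; s=np.linalg.lstsq(A,(Y**2).sum(1),rcond=None)[0]; c=s[:2]
    print("ring",c.round(4),np.sqrt(s[2]+c@c).round(4),len(Y))
for n in [(.44,-.01),(.44,-.1275),(.44,-.23)]:
    print("jar",[np.round(v,4) for v in jar_meas(n)[:6]])
q0=robot.get_obs()["q"]; print(q0.round(2))
for p in [(.6016,-.08,.08),(.592,-.24,.08)]:
    for y in (np.pi/2,1.2,-np.pi/2): q=robot.solve_ik(tcp(p,down(y)),down(y)); print(p,y,None if q is None else q.round(2))
E
```

```text
ring [ 0.6024 -0.0811] 0.0372 333
ring [ 0.5972 -0.1609] 0.0372 339
ring [ 0.5921 -0.2407] 0.0372 365
jar [array([ 0.4371, -0.0026], dtype=float32), np.float64(-1.123), np.float64(-1.1396), np.float64(0.0225), np.float64(0.1078), np.int64(1638)]
jar [array([ 0.4622, -0.1035], dtype=float32), np.float64(-2.3455), np.float64(-2.4398), np.float64(0.0224), np.float64(0.1079), np.int64(1386)]
jar [array([ 0.4496, -0.2272], dtype=float32), np.float64(-0.8641), np.float64(-1.3492), np.float64(0.0227), np.float64(0.1079), np.int64(1321)]
[ 0.09 -0.12 -0.06  0.   -1.63  1.48]
(0.6016, -0.08, 0.08) 1.5707963267948966 [ 0.2   0.09 -0.14  0.   -1.34  2.94]
(0.6016, -0.08, 0.08) 1.2 [ 0.2   0.09 -0.14  0.   -1.34  2.57]
(0.6016, -0.08, 0.08) -1.5707963267948966 [ 0.2   0.09 -0.14  0.   -1.34 -0.2 ]
(0.592, -0.24, 0.08) 1.5707963267948966 None
(0.592, -0.24, 0.08) 1.2 [-0.07  0.18 -0.04  0.   -1.35  2.84]
(0.592, -0.24, 0.08) -1.5707963267948966 [-0.07  0.18 -0.04  0.   -1.35  0.07]
```

Middle jar has already been knocked to (0.462,−0.1035). The rings fit at the right radius. Now moving the jars with a close measurement before each grasp.

```bash
cat >> jars.py <<'E'
RINGS=np.array([[.6024,-.0811],[.5972,-.1609],[.5921,-.2407]]); RY=-.0645; ZG=.073
def hover(near,phi,z=.19): go([*near,z],down(phi)); robot.dwell(.15); return jar_meas(near)
def grasp(c,phi,z=ZG):
    r=down(phi); robot.set_gripper(.075,60); line([*c,.12],r,.2)
    h=line([*c,z],r,.1,8); robot.set_gripper(0,60); o=robot.get_obs(); print("  grasp",h,tip().round(4),round(o["width"],4)); return tip()[2]
def place(c,phi,zg,lift=.215):
    r=down(phi); t=tip(); rr=robot.get_obs()["tool_rot"]; line([t[0],t[1],lift],rr,.25); go([*c,lift],r); line([*c,zg+.02],r,.2)
    h=line([*c,zg-.002],r,.03,6); print("  placed",h,tip().round(4),round(robot.get_obs()["width"],4)); robot.set_gripper(.062,60); line([*c,lift-.03],r,.25)
E
cat > move1.py <<'E'
from jars import *
import sys
near=np.array([float(sys.argv[1]),float(sys.argv[2])]); yaw=float(sys.argv[3]); k=int(sys.argv[4])
phip=-np.pi/2+RY
phi=phip-wrap(RY-yaw)
c,y,y2,rad,z,n,im=hover(near,phi); print("jar",c.round(4),round(y,3),round(y2,3),rad,z,n,"t",robot.get_obs()["time_s"])
phi=phip-wrap(RY-y); zg=grasp(c,phi); place(RINGS[k],phip,zg); 
c,y,y2,rad,z,n,im=jar_meas(RINGS[k]); d=c-RINGS[k]; print("after",d.round(4),"yaw err",wrap(y-RY),wrap(y2-RY),rad,z,robot.get_obs()["time_s"]); save(im,"p%d"%k)
E
python3 move1.py .4496 -.2272 -1.0 2
```

```text
jar [ 0.4437 -0.228 ] -0.899 -0.862 0.02244371734559536 0.1077127433165515 2545 t 45.1917
  grasp False [ 0.4442 -0.2281  0.0741] 0.0433
  placed True [ 0.5918 -0.2407  0.0742] 0.0432
after [-0.0005 -0.0002] yaw err -0.0063198945231 0.05983654621840939 0.022508695721626282 0.10771599057747724 51.3
```

```bash
python3 move1.py .46 -.1035 -2.35 1 && python3 move1.py .4371 -.0026 -1.12 0
```

```text
jar [ 0.461  -0.1018] -2.31 -2.249 0.022500701248645782 0.10763212246086282 2485 t 53.6917
  grasp False [ 0.4616 -0.102   0.0741] 0.043
  placed True [ 0.597  -0.161   0.0741] 0.043
after [0.0004 0.    ] yaw err -0.042287138766510246 0.05000262850541226 0.022404931485652924 0.10763800080349414 60.6333
jar [ 0.4352 -0.0012] -1.154 -1.066 0.022251706570386887 0.10759668373940703 2488 t 62.1417
  grasp False [ 0.4359 -0.001   0.0741] 0.0433
  placed True [ 0.6021 -0.0812  0.0741] 0.0426
after [-0.0004 -0.0003] yaw err 0.01293128837789359 0.09285374394218815 0.02247622236609459 0.10771805894691797 68.25
```

```bash
cat > check.py <<'E'
from jars import *
def rings():
    for c0 in RINGS:
        c,y,y2,rad,z,n,im=jar_meas(c0,.04); print((c-c0).round(4),round(wrap(y-RY),3),round(rad,4),round(float(z),4))
    return im
def keys():
    im,P=cloud("wrist"); Q=(P-HO)@HR; H=hsv(im)
    gr=(H[...,0]>50)&(H[...,0]<85)&(H[...,1]>100)&(abs(Q[...,1]+.088)<.02)&(abs(Q[...,0]-.02)<.025)
    rd=((H[...,0]<6)|(H[...,0]>174))&(H[...,1]>120)&(abs(Q[...,1]+.088)<.02)&(abs(Q[...,0]+.02)<.025)
    print("green",np.nanmedian(Q[gr],0).round(4),"red",np.nanmedian(Q[rd],0).round(4))
    for x in (-.03,.045):
        m=(abs(Q[...,0]-x)<.006)&(abs(abs(Q[...,1])-.03)<.01); print("plate z",x,np.nanmedian(Q[m][:,2]).round(4))
    return im
E
python3 - <<'E'
from check import *
go([.56,-.16,.25],down(0)); robot.dwell(.15); save(rings(),"c1")
go([.52,.1,.25],down(.1)); robot.set_gripper(0,60)
go(hp(-.02,-.088,.08),HT); keys()
press(-.02,-.088,.022,.0115,12)
line(hp(-.06,-.06,.13),HT); robot.dwell(.1); keys(); print(robot.get_obs()["time_s"])
line(hp(-.06,-.06,.2),HT); go([.56,-.16,.25],down(0)); robot.dwell(.15); save(rings(),"c2")
E
```

```text
[ 0.0002 -0.0008] -0.045 0.0225 0.1077
[0.0009 0.0002] -0.041 0.0224 0.1078
[-0.0002  0.001 ] 0.05 0.0224 0.1078
green [ 0.0197 -0.088   0.0141] red [-0.0184 -0.088   0.0221]
plate z -0.03 0.0054
plate z 0.045 0.0052
press -0.02 -0.088 True [-0.0192 -0.0879  0.0142]
green [ 0.0199 -0.0869  0.0221] red [-0.0197 -0.0869  0.014 ]
plate z -0.03 0.0054
plate z 0.045 0.0052
75.375
[ 0.0003 -0.0009] -0.004 0.0223 0.1077
[0.0011 0.0002] -0.034 0.0226 0.1077
[-0.0003  0.0009] 0.035 0.0226 0.1078
```

View pics/c2.png

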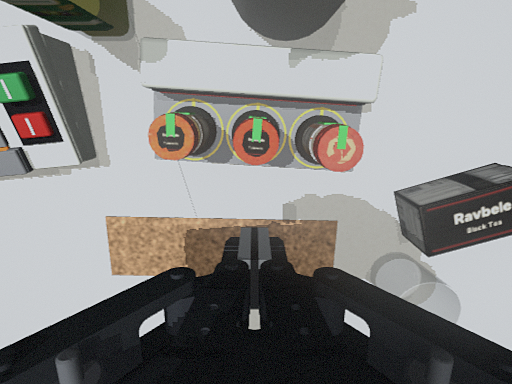

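All three jars stand in their rings with stripes to the window (caps at (172,137), (256,142), (338,148)). Red is down and green is up. Now the jars go back to the mat.

```bash
cat > back.py <<'E'
from jars import *
phi=-np.pi/2+RY
M=[(.437,-.005),(.436,-.104),(.435,-.203)]
for k in (0,1,2):
    c,y,y2,rad,z,n,im=hover(RINGS[k],phi,.2); print(k,c.round(4),rad,z)
    assert np.hypot(*(c-RINGS[k]))<.05 and .02<rad<.025
    robot.set_gripper(.062,60); r=down(phi); line([*c,.12],r,.2); h=line([*c,ZG],r,.1,8); robot.set_gripper(0,60)
    print("  w",round(robot.get_obs()["width"],4),h); place(M[k],phi,tip()[2])
go([.40,-.10,.26],down(0)); robot.dwell(.2)
for m in M:
    c,y,y2,rad,z,n,im=jar_meas(m,.045); print(m,c.round(4),round(rad,4),z)
save(im,"f0"); o=robot.get_obs(); print(o["time_s"],o["ft_force"])
E
python3 back.py
```

```text
0 [ 0.6021 -0.0813] 0.022200334817171097 0.10773194453442655
  w 0.0431 False
  placed True [ 0.4367 -0.0051  0.0745] 0.0431
1 [ 0.5976 -0.1608] 0.022346893325448036 0.10773846803322959
  w 0.0432 False
  placed True [ 0.4357 -0.1041  0.0746] 0.0431
2 [ 0.5914 -0.2409] 0.022591499611735344 0.10774564882884148
  w 0.0433 False
  placed True [ 0.4347 -0.203   0.0746] 0.0428
(0.437, -0.005) [ 0.4365 -0.0058] 0.0224 0.10772413885752671
(0.436, -0.104) [ 0.4355 -0.1039] 0.0226 0.10781672042834761
(0.435, -0.203) [ 0.4345 -0.2015] 0.0227 0.10783671990901034
99.525 [-0.2582669   0.20411714 -0.37383156]
```

```bash
python3 - <<'E'
from check import *
go([.5,.0,.27],down(0)); robot.dwell(.3); im=keys(); save(im,"f1"); print(robot.get_obs()["time_s"])
for m in [(.437,-.005),(.436,-.104),(.435,-.203)]:
    c,y,y2,rad,z,n,im=jar_meas(m,.045); print(m,c.round(4),round(rad,4),z)
E
```

```text
green [ 0.0198 -0.0901  0.022 ] red [-0.0199 -0.0898  0.014 ]
plate z -0.03 0.0054
plate z 0.045 0.0053
100.5
(0.437, -0.005) [ 0.4366 -0.0047] 0.0225 0.10789083791096185
(0.436, -0.104) [ 0.438  -0.1032] 0.0225 0.10790479559796243
(0.435, -0.203) [ 0.4347 -0.2012] 0.023 0.10789047151768211
```

View pics/f1.png

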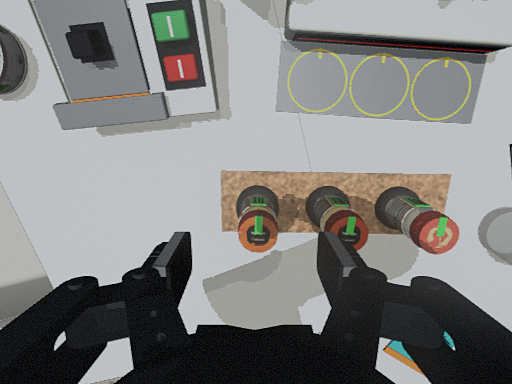

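All three jars stand on the mat with their feet on the cork. The cover is home, red is down, green is up, and the arm is clear.

```bash
python3 -c "
from plant import robot; print(robot.close_job())"
```

```text
the job is handed in; nothing more can be done
None
```

The job is done and handed in at about 100 s of robot time: the cover is home, the red key is down and the green one up, and all three jars went through the reader and stand back on the cork mat; the judge's verdict was not shown.

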